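# Refit the spring roller in the paper-roll holder

## Robot

A 6-joint arm with a two-finger parallel gripper is mounted at the origin on a cart in front of the work surface, level with it; the furniture and walls round the work are solid. World frame = base frame: x ahead of the robot, y to its left, z up, the work surface at z = 0. Lengths are in mm, angles in rad, forces in N, time in s.
With the tool pointing down it reaches from about 300 to 950 mm from the base axis. Payload 3.1 kg.
Tool frame: the origin (TCP) lies midway between the tips of the shut fingers; the grasp point (between the pads) lies arm.grip_depth behind it (arm.grip_depth is the distance from the TCP to the grasp point, in mm); z points along the fingers, y is the direction in which the jaws open and shut (so a half turn about z gives the same grasp; the last joint's range is limited). The gripper opens to 85 mm and grips with 20 to 120 N. Pads are 22 mm wide; open, the fingers measure 114 mm over their backs; the gripper's body (76 mm by 85 mm) begins 54 mm behind the grasp point. The pads swing forward as they close: fully open they stand 13 mm farther back than shut.
Start: joints at [1.134, 0.308, 1.634, -0, 1.2, -0.07], TCP at [224.17, 583.421, 231.272] pointing down, gripper open.
Joint ranges: [-3.06, 3.06], [-0.79, 1.96], [0.05, 2.63], [-1.19, 4.34], [0.05, 2.64], [-2.94, 2.94]. Speed limits (rad/s): [2.79, 2.79, 3.14, 3.14, 3.14, 3.14].

## Interface

Orientations are given as [roll, pitch, yaw] about the fixed x, y, z axes, in that order (R = Rz(yaw) Ry(pitch) Rx(roll)).
In Python, from workcell import monitor, capture, camera_info, job, arm gives the robot as it stands.
- The arm moves only by the tool drive_tool, never from a script. Its argument "motion" is a list that holds one entry, the list of rows, each a list of 7 numbers: the turn, a rotation vector about the tool's x, y, z in degrees, then the shift along the tool's x, y, z in m, then the closure, from -1 (fully open) to 1 (shut). A call has 1 to 8 rows; each row shifts and turns the commanded pose from where the row before left it, along the tool's axes as they then stand; what a row does not reach is not made up. A row lasts 1/10 s, in which the tool goes at most 50 mm and 8.59 degrees, less where a joint would pass 70% of its speed; a pose out of reach is approached as far as the arm can. A call with a gripper value outside its range is refused whole. The fingers move at their own pace and stop on an object; "grip_force" is the grip in N (left out, the last holds). Time passes only in rows, so rows that do not move let the fingers close. It gives the time, the measured TCP pose, the force and the opening at its end, in the units of the state.
- monitor.state(): the state, without advancing time (a new reading comes with each control period).
- capture(name): name is "scene" or "top" or "wrist"; returns the picture (480x640x3 uint8, red, green, blue); there is no depth.
- camera_info(name): a dict with "K" (3x3 intrinsics, pixels), "k1" (the pictures are not rectified: a ray, as slopes to the right and down, at radius r is drawn at 1 + k1 r^2 times it, then the intrinsics apply), "R" (3x3) and "t" (3): a world point X has camera coordinates R X + t; the wrist camera has in their place "hand_eye" (4x4, takes a point from camera to tool coordinates, whose origin is the TCP and whose axes are the flange's). Camera axes: x right, y down, z forward; pixel columns grow to the right and rows downward; lengths in mm; the calibration is good to about 2 mm. A picture is of the moment at which its call begins: read the wrist's pose just before it. camera_info takes no time and is no camera call.
- job.hand_in(): hands the job in, once; it reports no verdict.
The state is a dict: "t": time; "qpos": joint angles; "joint_velocities": joint speeds; "joint_torque": joint torques, N m; "eef_pos": TCP position; "tool_rot": TCP orientation; "wrist_force": force on the tool from outside, world axes, zero at the start; "moment": the same for the moment, N m; "width": finger opening in mm.
Only numpy, scipy, OpenCV 4.12 (cv2) and the standard library are available. Lean on these libraries where they do the work, as an engineer would, in place of code of your own. Each camera call takes 0.05 s, during which the arm holds its last target.

## Task

Put the longer of the two spring rollers back into the paper-roll holder: squeeze its two thumb tabs together, lower it between the two white end cups, and let it spring out so that one tip sits in each cup. Either end may go in either cup. Leave the shorter roller where it lies.

Things in the scene. Friction and masses are not known exactly. Their poses are not given: they have to be found in the camera images.
- roll_holder: Fixed aluminium paper-roll holder: base plate 100 (x) x 228 (y) x 12 mm, at each y end an upright with a white end cup, low tear bar (43 mm high) along the -x edge. Origin: centre of its underside, on the table; z up; y runs from cup to cup. The cup mouths face each other across a 170 mm gap (y = -85 to +85 mm), their centres 80 mm above the table.
- cup_left (a point): Centre of the mouth of the end cup at the holder's +y end, 80 mm above the table; axes as the holder's. Each cup is a round recess, inner diameter 40 mm, 7 mm deep, closed all round, outer diameter 49 mm; cup and upright end 105 mm above the table.
- cup_right (a point): The same for the end cup at the holder's -y end.
- long_roller_mid (a point): Longer spring roller, loose, 140 g, 187 mm from tip to tip. Lies along its y axis on two grey feet, an upright thumb tab on each (28 mm wide in x; outer faces at y = +-33 mm, 66 mm apart: grip across both, along y). This point: on the rod axis midway between the tips, 22 mm above its underside, z up. Tabs top out 48 mm above it; keep fingertips over 8 mm above it, clear of the rods.
- long_roller_end_a (a point): Round tip of the longer roller at its -y end, on the axis of the steel rod (10 mm diameter) that runs out of the foot there. The feet are 40 mm wide in x, 8 mm thick, and reach from 22 mm below the rod axis to 8 mm above it.
- long_roller_end_b (a point): Round tip of the longer roller at its +y end, on the rod axis; same rod and foot.
- long_roller_plunger (a joint): How far the longer roller is squeezed, m: 0 free (187 mm long), 0.036 at the firm stop (151 mm between tips, 30 mm over the tabs). The spring takes 4 N at first, 9 N at the stop. If both tabs move in equally, the middle stays in place.
- short_roller_mid (a point): The shorter spring roller, loose, not wanted: same feet, tabs and rods, but only 136 mm from tip to tip. This point is on its rod axis midway between the tips, 22 mm above its underside; it lies along its own y axis.

How it is judged (in metres and radians):
At the end, for the whole second after the job is handed in: The longer roller is held between the end cups by its spring: one tip more than 3 mm inside each cup (past the plane of its mouth, within the cup's round wall), either way round, and at rest (((y of long_roller_end_b in the frame of roll_holder above 0.088 m and x of long_roller_end_b in the frame of roll_holder between -0.02 and 0.02 m and z of long_roller_end_b in the frame of roll_holder between 0.06 and 0.1 m and y of long_roller_end_a in the frame of roll_holder below -0.088 m and x of long_roller_end_a in the frame of roll_holder between -0.02 and 0.02 m and z of long_roller_end_a in the frame of roll_holder between 0.06 and 0.1 m) or (y of long_roller_end_a in the frame of roll_holder above 0.088 m and x of long_roller_end_a in the frame of roll_holder between -0.02 and 0.02 m and z of long_roller_end_a in the frame of roll_holder between 0.06 and 0.1 m and y of long_roller_end_b in the frame of roll_holder below -0.088 m and x of long_roller_end_b in the frame of roll_holder between -0.02 and 0.02 m and z of long_roller_end_b in the frame of roll_holder between 0.06 and 0.1 m)) and linear speed of long_roller below 0.02 m/s); the robot touches nothing.
It fails at once if the shorter roller is moved by more than 40 mm (distance of short_roller_mid from where it was at the start of the episode above 0.04 m).
It also fails if it takes over 38 s, if anything falls off the work surface, if the arm or the gripper's body presses on something with over 40 N, if the wrist force passes 120 N, or if a joint passes its speed limit or range.

## Working session

There is one attempt and no reset: what is moved stays moved. The work goes in short steps, Python scripts to look and compute and a tool call to move; the robot and the scene stay as the last step left them, time stands still between calls to the robot, and variables do not carry over. Pictures are saved under pics/ and viewed, and the job is handed in when it is done.

Besides the shell and the picture viewer there is one more tool, called after "Request:" as a command line: name --argument value ..., lists and objects as JSON in quotes. drive_tool: Moves the arm, as the interface text tells. Its arguments: {"type":"object","properties":{"motion":{"type":"array"},"grip_force":{"type":"number"}},"required":["motion"]}

```bash
ls; mkdir -p pics; python3 - <<'E'
from workcell import monitor, capture, camera_info, job, arm
import cv2
print(monitor.state()); print(arm.grip_depth)
for n in ("scene","top","wrist"):
    print(n,camera_info(n))
for n in ("scene","top"):
    cv2.imwrite(f"pics/{n}0.png",capture(n)[:,:,::-1])
E
```

```text
pics
{'t': 0.0, 'qpos': array([ 1.13430330e+00,  3.08994074e-01,  1.63520900e+00, -1.66918505e-05,
        1.19971493e+00, -6.96773268e-02]), 'joint_velocities': array([-1.57564575e-03, -3.94936126e-04,  9.31696070e-04, -7.88238167e-04,
        2.49716166e-05,  1.00635017e-03]), 'joint_torque': array([-1.92190098e-03, -4.15263820e+01, -2.76660830e+01, -5.07054065e-04,
        1.04388929e-02,  2.47093093e-07]), 'eef_pos': array([223.81503694, 582.65420553, 230.04320652]), 'tool_rot': array([-3.13927187e+00, -1.46388689e-04,  2.77478286e+00]), 'wrist_force': array([-0.52203499,  0.97078283,  0.09827615]), 'moment': array([-0.04453242,  0.00536472,  0.02494691]), 'width': 85.39674534213957}
18.700000000000003
scene {'K': array([[490.59126983,   0.        , 320.84323214],
       [  0.        , 490.59126983, 233.13767996],
       [  0.        ,   0.        ,   1.        ]]), 'k1': -0.09466430170119022, 'R': array([[ 0.85263229, -0.52232418,  0.01398673],
       [-0.30310753, -0.5162366 , -0.80101536],
       [ 0.42561015,  0.67873207, -0.59848039]]), 't': array([-520.29499209,  177.271019
[... 272 characters left out ...]
  [-0.99427769,  0.00838129, -0.1064971 ],
       [ 0.10646616, -0.00405657, -0.99430805]]), 't': array([ -93.5437534 ,  560.08368545, 1555.73905467])}
wrist {'K': array([[379.09875362,   0.        , 320.16909094],
       [  0.        , 379.09875362, 247.46468152],
       [  0.        ,   0.        ,   1.        ]]), 'k1': -0.06929597126913313, 'hand_eye': array([[-2.20429798e-05, -9.48304640e-01, -3.17361482e-01,
         8.19765198e+01],
       [ 9.99999882e-01, -1.75090824e-04,  4.53730121e-04,
         1.04557126e-01],
       [-4.85841463e-04, -3.17361434e-01,  9.48304531e-01,
        -1.42671477e+02],
       [ 0.00000000e+00,  0.00000000e+00,  0.00000000e+00,
         1.00000000e+00]])}
```

View pics/scene0.png

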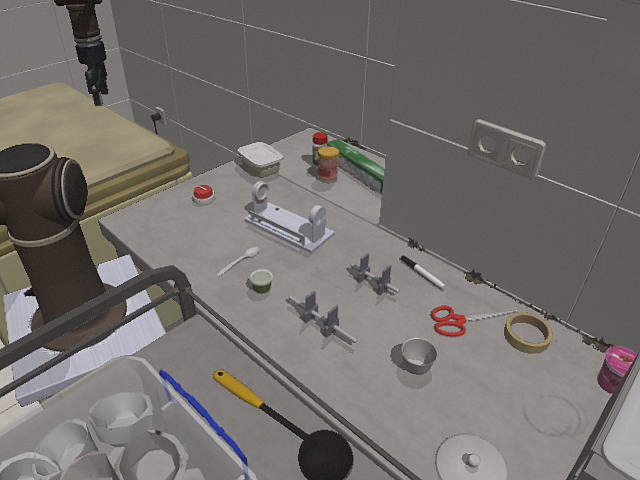

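View pics/top0.png

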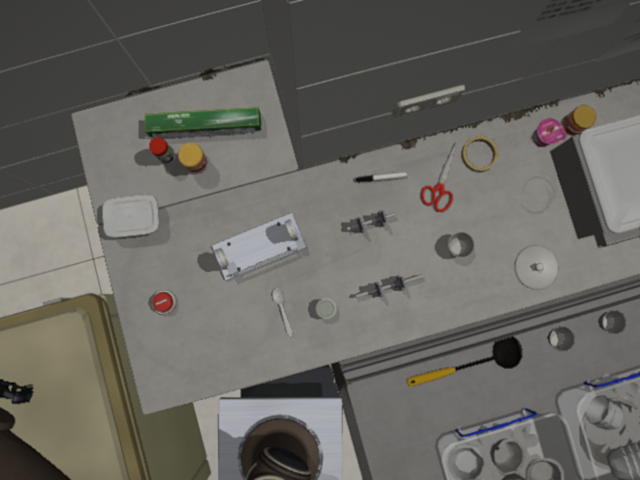

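The holder is in the top view around (258,245). The long roller is near (387,288) and the short one near (368,223). I'll enlarge both.

```bash
python3 - <<'E'
import cv2
im=cv2.imread("pics/top0.png"); 
c=cv2.resize(im[250:330,335:435],None,fx=8,fy=7.5*8/7.5,interpolation=cv2.INTER_CUBIC)[:600]
cv2.imwrite("pics/c1.png",cv2.resize(im[255:325,340:435],None,fx=8,fy=8,interpolation=cv2.INTER_CUBIC))
cv2.imwrite("pics/c2.png",cv2.resize(im[205:290,205:311],None,fx=7,fy=7,interpolation=cv2.INTER_CUBIC))
im=cv2.imread("pics/scene0.png"); 
cv2.imwrite("pics/c3.png",cv2.resize(im[280:350,280:360],None,fx=8,fy=8,interpolation=cv2.INTER_CUBIC))
cv2.imwrite("pics/c4.png",cv2.resize(im[175:255,240:340],None,fx=7,fy=7,interpolation=cv2.INTER_CUBIC))
E
```

```text
(no output)
```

View pics/c1.png

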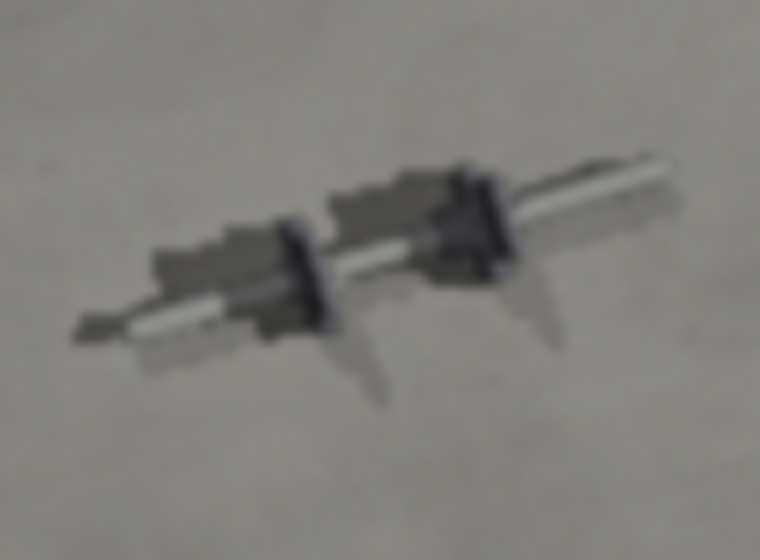

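View pics/c2.png

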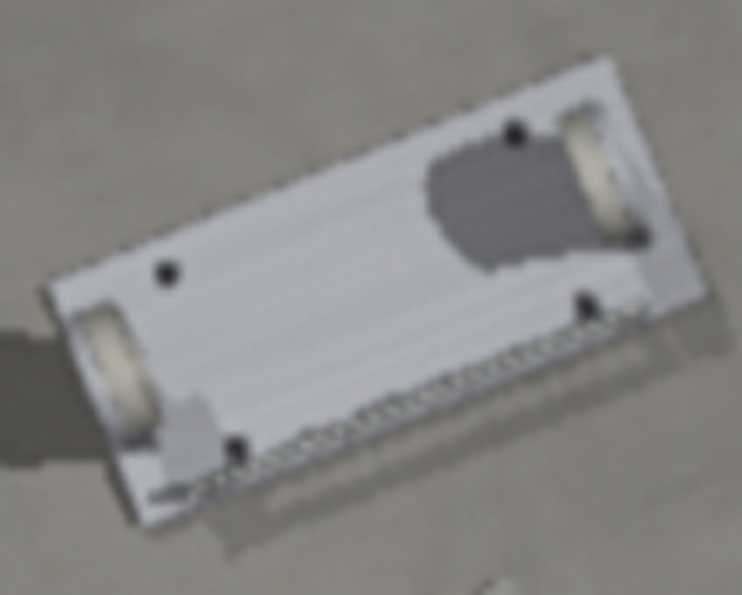

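View pics/c3.png

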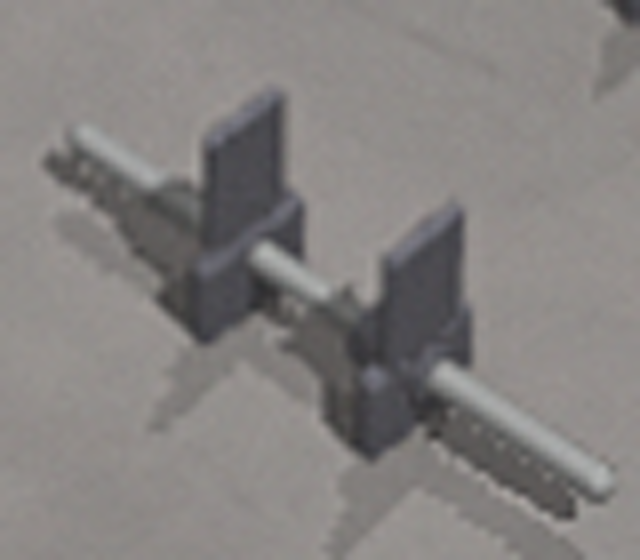

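View pics/c4.png

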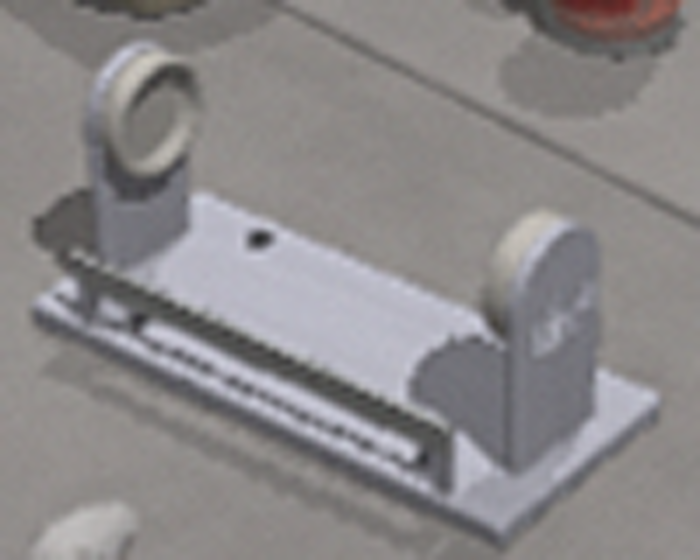

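```bash
cat > h.py <<'E'
import numpy as np, cv2
from workcell import monitor, capture, camera_info, arm
from scipy.spatial.transform import Rotation as Ro
def ray(name,uv,T=None):
    c=camera_info(name);K=c["K"];k=c["k1"]
    d=np.array([k,0,0,0,0.]); 
    p=cv2.undistortPoints(np.array([[uv]],float),K,d)[0,0]
    v=np.array([p[0],p[1],1.])
    if name=="wrist":
        M=T@c["hand_eye"]; return M[:3,3],M[:3,:3]@v
    R,t=c["R"],c["t"]; return -R.T@t,R.T@v
def tool():
    s=monitor.state();T=np.eye(4);T[:3,:3]=Ro.from_euler('xyz',s["tool_rot"]).as_matrix();T[:3,3]=s["eef_pos"];return T
def onz(name,uv,z,T=None):
    o,v=ray(name,uv,T);return o+v*(z-o[2])/v[2]
def tri(rs):
    A=np.zeros((3,3));b=np.zeros(3)
    for o,v in rs:
        v=v/np.linalg.norm(v);P=np.eye(3)-np.outer(v,v);A+=P;b+=P@o
    return np.linalg.solve(A,b)
def proj(name,X,T=None):
    c=camera_info(name)
    if name=="wrist":
        M=np.linalg.inv(T@c["hand_eye"]);R,t=M[:3,:3],M[:3,3]
    else:R,t=c["R"],c["t"]
    return cv2.projectPoints(np.asarray(X,float).reshape(-1,1,3),cv2.Rodrigues(R)[0],t,c["K"],np.array([c["k1"],0,0,0,0.]))[0][:,0]
E
cat > a.py <<'E'
from h import *
c=lambda x,y,s,ox,oy:((x+.5)/s-.5+ox,(y+.5)/s-.5+oy)
tl=c(130,330,8,340,255);tr=c(670,167,8,340,255)
sl=c(75,135,8,280,280);sr=c(603,485,8,280,280)
for a,b in ((tl,sl),(tr,sr)):
    print(onz("top",a,22),onz("scene",b,22),tri([ray("top",a),ray("scene",b)]))
L=[onz("top",a,22) for a in(tl,tr)];print(np.linalg.norm(L[0]-L[1]))
L=[onz("scene",a,22) for a in(sl,sr)];print(np.linalg.norm(L[0]-L[1]))
q=[onz("top",c(x,y,7,205,205),12) for x,y in((50,287),(608,55),(707,290),(145,527))]
for i in range(4):print(q[i],np.linalg.norm(q[i]-q[(i+1)%4]))
print("ctr",np.mean(q,0)); 
w=q[0]-q[1]+q[3]-q[2]; print(np.arctan2(w[1],w[0])-np.pi/2)
E
python3 a.py
```

```text
[ 411.56295163 -198.49652044   22.        ] [ 408.8880199  -195.97490158   22.        ] [ 409.96753362 -197.68328199   23.13232722]
[ 462.29671089 -374.10244407   22.        ] [ 461.61731446 -370.71228146   22.        ] [ 461.19490047 -373.03350204   24.71865429]
182.7877313780721
182.51994529550373
[545.52019305 175.25998833  12.        ] 225.6482441801472
[631.16348934 -33.50388761  12.        ] 96.01840612574834
[542.35739533 -70.01432421  12.        ] 226.36883764373496
[455.76840662 139.13920239  12.        ] 96.74758055914761
ctr [543.70237109  52.72024473  12.        ]
0.3909111302991939
```

Top and scene views agree to about 3 mm. The long roller's middle is at about (436,-286) with yaw 0.28. The holder is at about (544,53) with yaw 0.39. I'll turn the tool first.

Request:
drive_tool --motion '[[[0,0,8.4,0,0,0,-1],[0,0,8.4,0,0,0,-1],[0,0,8.4,0,0,0,-1],[0,0,8.4,0,0,0,-1],[0,0,8.4,0,0,0,-1],[0,0,8.4,0,0,0,-1],[0,0,8.4,0,0,0,-1],[0,0,8.4,0,0,0,-1]]]'

```text
t: 0.9
eef_pos: [224.0, 583.0, 230.5]
tool_rot: [-3.141, 0.001, 1.596]
wrist_force: [-0.2, 0.8, -0.0]
width: 85.3
```

Request:
drive_tool --motion '[[[0,0,8.4,0,0,0,-1],[0,0,8.4,0,0,0,-1],[0,0,8.4,0,0,0,-1],[0,0,8.4,0,0,0,-1],[0,0,8.4,0,0,0,-1],[0,0,8.4,0,0,0,-1],[0,0,8.4,0,0,0,-1],[0,0,8.4,0,0,0,-1]]]'

```text
t: 1.7
eef_pos: [224.0, 583.0, 230.5]
tool_rot: [3.141, 0.001, 0.423]
wrist_force: [-0.4, -0.2, -0.3]
width: 85.6
```

Request:
drive_tool --motion '[[[0,0,8.4,0,0.02,0,-1],[0,0,0,-0.002,0.045,0,-1],[0,0,0,-0.002,0.045,0,-1],[0,0,0,-0.002,0.045,0,-1],[0,0,0,-0.002,0.045,0,-1],[0,0,0,-0.002,0.045,0,-1],[0,0,0,-0.002,0.045,0,-1],[0,0,0,-0.002,0.045,0,-1]]]'

```text
t: 2.5
eef_pos: [306.6, 257.0, 230.9]
tool_rot: [3.141, 0.0, 0.283]
wrist_force: [0.8, -0.1, -0.3]
width: 85.6
```

Request:
drive_tool --motion '[[[0,0,0,-0.002,0.045,0,-1],[0,0,0,-0.002,0.045,0,-1],[0,0,0,-0.002,0.045,0,-1],[0,0,0,-0.002,0.045,0,-1],[0,0,0,-0.002,0.045,0,-1],[0,0,0,-0.002,0.045,0,-1],[0,0,0,-0.002,0.045,0,-1],[0,0,0,-0.002,0.045,0,-1]]]'

```text
t: 3.3
eef_pos: [391.6, -93.2, 231.2]
tool_rot: [-3.141, -0.0, 0.282]
wrist_force: [-0.2, 0.5, 0.8]
width: 85.9
```

Request:
drive_tool --motion '[[[0,0,0,-0.002,0.045,0,-1],[0,0,0,-0.002,0.045,0,-1],[0,0,0,-0.002,0.045,0,-1],[0,0,0,-0.002,0.045,0,-1],[0,0,0,0,0,0,-1],[0,0,0,0,0,0,-1]]]'

```text
t: 3.9
eef_pos: [433.7, -266.9, 230.4]
tool_rot: [-3.14, 0.001, 0.28]
wrist_force: [-0.5, 0.1, 0.3]
width: 85.5
```

```bash
python3 - <<'E'
from h import *
T=tool();im=capture("wrist")[:,:,::-1];np.save("T1.npy",T);print(T[:3,3],monitor.state()["tool_rot"],monitor.state()["t"])
cv2.imwrite("pics/w1.png",im)
E
```

```text
[ 433.72585186 -266.86799105  230.44271104] [-3.13934646e+00  1.16541796e-03  2.81742263e-01] 3.95
```

View pics/w1.png

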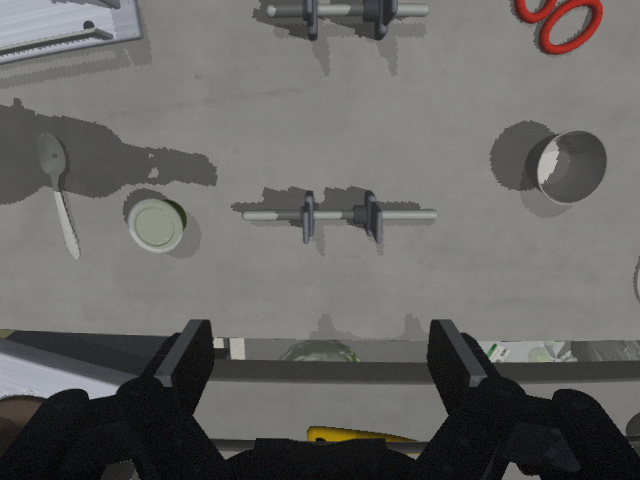

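```bash
python3 - <<'E'
import cv2
im=cv2.imread("pics/w1.png")
cv2.imwrite("pics/w1c.png",cv2.resize(im[180:260,230:450],None,fx=3.6,fy=3.6,interpolation=cv2.INTER_CUBIC))
E
```

```text
(no output)
```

View pics/w1c.png

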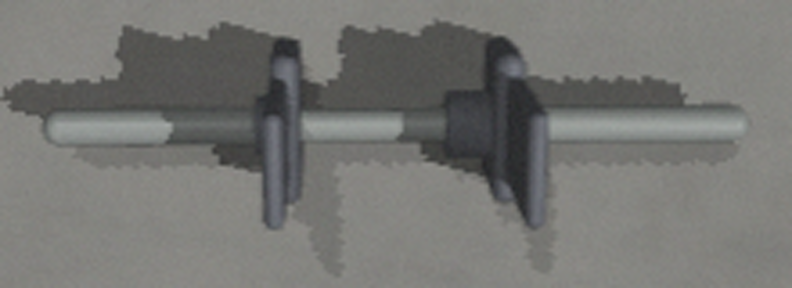

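```bash
python3 - <<'E'
from h import *
T=np.load("T1.npy")
c=lambda x,y:((x+.5)/3.6-.5+230,(y+.5)/3.6-.5+180)
a=onz("wrist",c(44,128),22,T);b=onz("wrist",c(749,124),22,T)
print(a,b,np.linalg.norm(a-b),(a+b)/2,np.arctan2(-(a-b)[0],(a-b)[1]))
l=onz("wrist",c(264,170),70,T);r=onz("wrist",c(548,170),70,T);print(l,r,np.linalg.norm(l-r),(l+r)/2)
m=(a+b)/2
print("m in tool",np.linalg.inv(T)@np.append(m,1), np.linalg.inv(T)@np.append((l+r)/2,1))
E
```

```text
[ 409.27453758 -195.39539486   22.        ] [ 462.20997028 -374.55354001   22.        ] 186.81488433890675 [ 435.74225393 -284.97446744   22.        ] 0.2872934882276796
[ 427.5996146  -253.05641671   70.        ] [ 445.75686905 -315.88008593   70.        ] 65.39494860562196 [ 436.67824182 -284.46825132   70.        ]
m in tool [ -2.84542427  18.37552861 208.40949513   1.        ] [ -1.85815882  18.05178512 160.40894487   1.        ]
```

The wrist view gives 186.8 mm tip to tip and 65.4 mm over the tabs, which matches the data sheet. The middle is at (436.2,-284.7) with yaw 0.287. I'll descend in two stages.

Request:
drive_tool --motion '[[[0,0,-0.3,-0.0024,0.0182,0.01,-1],[0,0,0,0,0,0.03,-1],[0,0,0,0,0,0.03,-1],[0,0,0,0,0,0.03,-1],[0,0,0,0,0,0.02,-1],[0,0,0,0,0,0,-1],[0,0,0,0,0,0,-1]]]' --grip_force 30

```text
t: 4.65
eef_pos: [437.0, -283.3, 111.5]
tool_rot: [-3.141, 0.0, 0.289]
wrist_force: [-0.6, -0.4, 0.2]
width: 85.7
```

```bash
python3 - <<'E'
from h import *
T=tool();im=capture("wrist")[:,:,::-1].copy();np.save("T2.npy",T);print(T[:3,3],monitor.state()["tool_rot"],monitor.state()["t"])
print(np.linalg.inv(T)@[436.2,-284.7,22,1])
cv2.imwrite("pics/w2.png",im)
E
```

```text
[ 436.9561276  -283.31099005  111.46326813] [ 3.14029154e+00 -1.01690976e-03  2.88974097e-01] 4.7
[-1.08574107  1.18748928 89.46277694  1.        ]
```

View pics/w2.png

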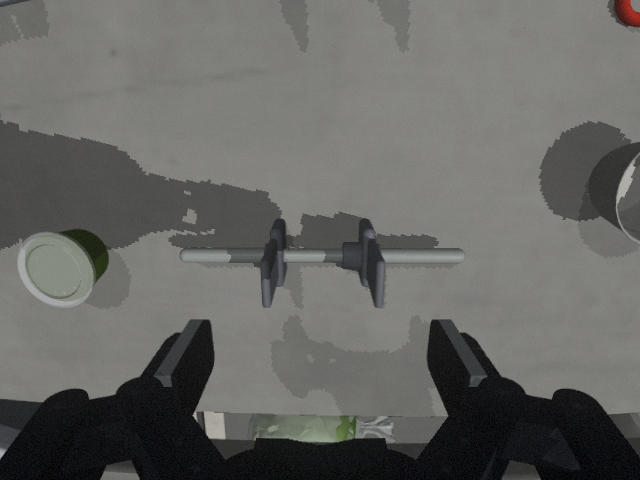

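```bash
python3 - <<'E'
from h import *
T=np.load("T2.npy")
a=onz("wrist",(180,256),22,T);b=onz("wrist",(464.5,256),22,T)
l=onz("wrist",(261.5,283),70,T);r=onz("wrist",(384.5,283),70,T)
for p,q in((a,b),(l,r)): print(p,q,np.linalg.norm(p-q),(np.linalg.inv(T)@np.append((p+q)/2,1))[:3])
E
```

```text
[ 408.46872715 -195.22006066   22.        ] [ 461.80838712 -374.33904248   22.        ] 186.89229243752783 [-2.12579796  0.9610589  89.4633664 ]
[ 427.88028097 -253.12844262   70.        ] [ 446.47766493 -315.58449344   70.        ] 65.16610295452999 [-0.06827544  1.09887754 41.46242992]
```

Request:
drive_tool --motion '[[[0,0,0,-0.001,0.001,0.015,-1],[0,0,0,0,0,0.02,-1],[0,0,0,0,0,0.02,-1],[0,0,0,0,0,0.015,-1],[0,0,0,0,0,0.005,-1],[0,0,0,0,0,0,-1],[0,0,0,0,0,0,-1]]]'

```text
t: 5.4
eef_pos: [437.2, -286.4, 37.2]
tool_rot: [3.14, -0.001, 0.288]
wrist_force: [-0.1, 0.3, 0.0]
width: 85.6
```

Request:
drive_tool --motion '[[[0,0,0,-0.001,-0.001,0,0],[0,0,0,0,0,0,1],[0,0,0,0,0,0,1],[0,0,0,0,0,0,1],[0,0,0,0,0,0,1],[0,0,0,0,0,0,1],[0,0,0,0,0,0,1],[0,0,0,0,0,0,1]]]'

```text
t: 6.2
eef_pos: [438.9, -288.1, 41.3]
tool_rot: [3.135, -0.005, 0.288]
wrist_force: [-2.7, 1.4, 21.3]
width: 29.1
```

```bash
python3 - <<'E'
from h import *
T=tool();im=capture("wrist")[:,:,::-1].copy();np.save("T3.npy",T);s=monitor.state();print(T[:3,3],s["tool_rot"],s["t"],s["width"],s["wrist_force"])
cv2.imwrite("pics/w3.png",im)
E
```

```text
[ 438.85227729 -288.09291717   41.34430164] [ 3.13457872 -0.00500211  0.28769008] 6.25 28.9800184437548 [-1.97178904  1.82542361 20.11030976]
```

View pics/w3.png

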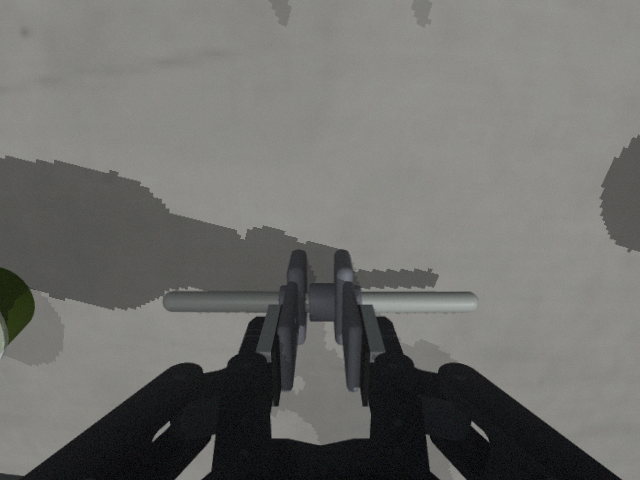

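The roller is squeezed to 29 mm and sits symmetrically, with tips at columns 163 and 478. I'll lift it.

Request:
drive_tool --motion '[[[0,0,0,0,0,-0.01,1],[0,0,0,0,0,-0.025,1],[0,0,0,0,0,-0.035,1],[0,0,0,0,0,-0.035,1],[0,0,0,0,0,-0.035,1],[0,0,0,0,0,-0.03,1],[0,0,0,0,0,0,1],[0,0,0,0,0,0,1]]]'

```text
t: 7.05
eef_pos: [435.0, -285.1, 206.5]
tool_rot: [3.141, -0.0, 0.288]
wrist_force: [-0.1, 0.6, -2.3]
width: 28.6
```

```bash
python3 - <<'E'
from h import *
T=tool();im=capture("wrist")[:,:,::-1].copy();np.save("T4.npy",T);s=monitor.state();print(T[:3,3],s["tool_rot"],s["t"],s["width"],s["wrist_force"])
cv2.imwrite("pics/w4.png",im)
E
```

```text
[ 435.01667755 -285.10880518  206.52197592] [-3.13972966e+00  1.34771110e-03  2.87696761e-01] 7.1 28.605466562983796 [-0.7700178  -0.57971969 -1.68254716]
```

View pics/w4.png

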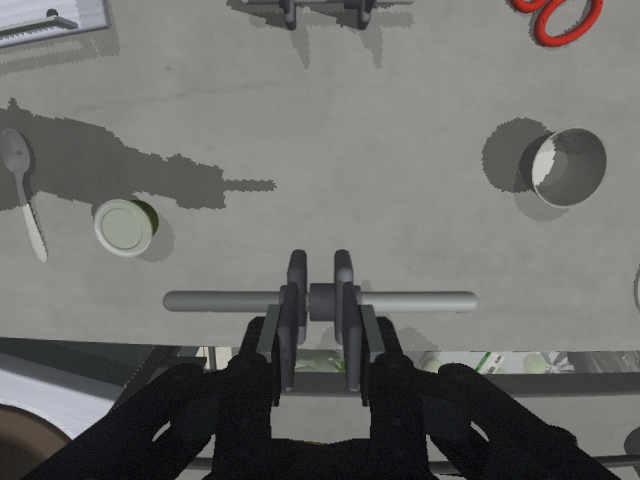

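Request:
drive_tool --motion '[[[0,0,0,0.007,-0.02,0,1],[0,0,0,0.0155,-0.0435,0,1],[0,0,0,0.0155,-0.0435,0,1],[0,0,0,0.0155,-0.0435,0,1],[0,0,0,0.0155,-0.0435,0,1],[0,0,0,0.0155,-0.0435,0,1],[0,0,0,0.0155,-0.0435,0,1],[0,0,-5.9,0,0,0,1]]]'

```text
t: 7.9
eef_pos: [449.0, 17.8, 203.7]
tool_rot: [-3.137, 0.004, 0.399]
wrist_force: [0.1, -0.5, -1.9]
width: 28.6
```

Request:
drive_tool --motion '[[[0,0,0,0,0,0,1],[0,0,0,0,0,0,1]]]'

```text
t: 8.1
eef_pos: [450.0, 12.5, 204.6]
tool_rot: [-3.14, 0.003, 0.389]
wrist_force: [-0.9, 0.1, -1.7]
width: 29.0
```

```bash
python3 - <<'E'
from h import *
T=tool();im=capture("wrist")[:,:,::-1].copy();np.save("T5.npy",T);s=monitor.state();print(T[:3,3],s["tool_rot"],s["t"],s["width"],s["wrist_force"])
cv2.imwrite("pics/w5.png",im)
E
```

```text
[450.00928801  12.5278855  204.55891447] [-3.14061021e+00  2.66392041e-03  3.88091774e-01] 8.15 28.869318980908734 [-0.18111272  0.07288048 -0.90354324]
```

View pics/w5.png

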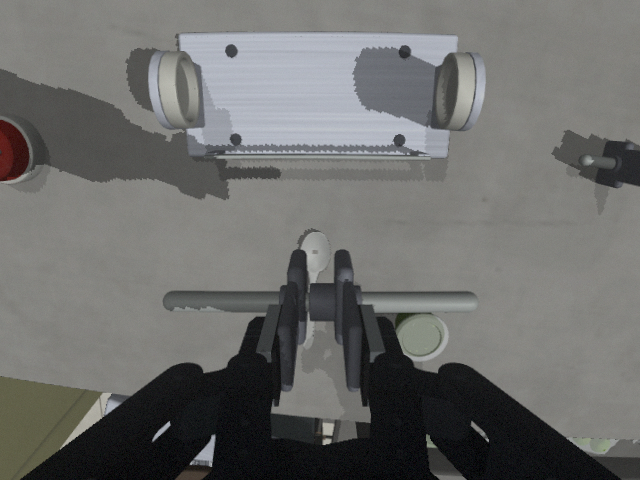

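```bash
python3 - <<'E'
import cv2
im=cv2.imread("pics/w5.png")
a=cv2.resize(im[40:140,140:215],None,fx=5,fy=5,interpolation=cv2.INTER_CUBIC)
b=cv2.resize(im[40:140,425:500],None,fx=5,fy=5,interpolation=cv2.INTER_CUBIC)
cv2.imwrite("pics/w5c.png",cv2.hconcat([a,b]))
cv2.imwrite("pics/w5d.png",cv2.resize(im[20:170,165:470],None,fx=2.6,fy=2.6,interpolation=cv2.INTER_CUBIC))
E
```

```text
(no output)
```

View pics/w5c.png

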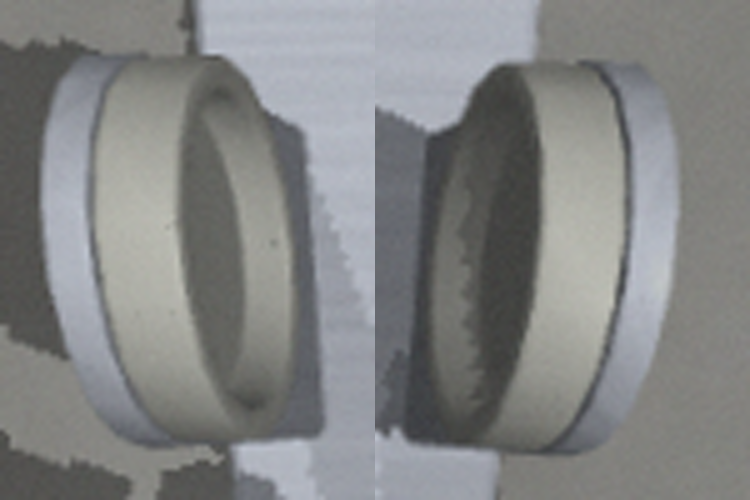

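View pics/w5d.png

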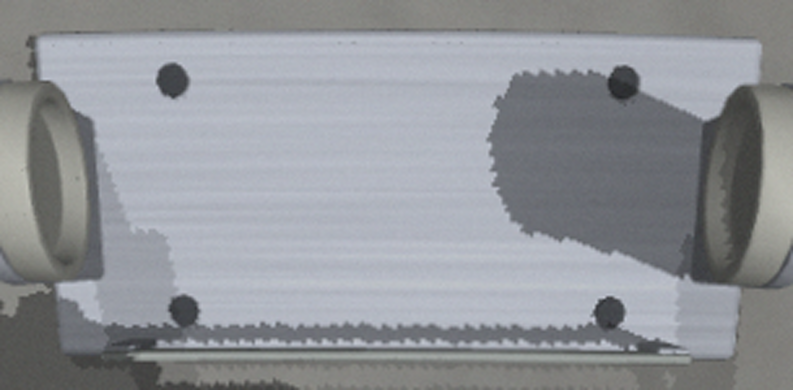

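```bash
cat > fit.py <<'E'
from h import *
from scipy.optimize import least_squares
T=np.load("T5.npy")
c5=lambda x,y:((x+.5)/5-.5+(140 if x<375 else 425-75),(y+.5)/5-.5+40)
cd=lambda x,y:((x+.5)/2.6-.5+165,(y+.5)/2.6-.5+20)
# rims: xmin,xmax,ymin,ymax
obs=[]
LX=(178,293,58,437); RX=(430,542,62,440)
def bb(b,left):
    x0,y0=c5(b[0],b[2]);x1,y1=c5(b[1],b[3]);return [x0,x1,y0,y1]
# right crop: x offset handled in c5
oL=bb(LX,1);oR=bb(RX,0)
cor=np.array([cd(37,37),cd(762,42),cd(739,357),cd(62,353)])
th=np.linspace(0,2*np.pi,181)
def W(p,P):
    x,y,a=p;R=np.array([[np.cos(a),-np.sin(a),0],[np.sin(a),np.cos(a),0],[0,0,1]]);return P@R.T+[x,y,0]
def parts(p):
    e=[]
    for s,o in((1,oL),(-1,oR)):
        P=np.c_[24.5*np.cos(th),np.full(181,85.*s),80+24.5*np.sin(th)]
        q=proj("wrist",W(p,P),T)
        e.append(np.array([q[:,0].min(),q[:,0].max(),q[:,1].min(),q[:,1].max()])-o)
    P=np.array([[50,114,12],[50,-114,12],[-50,-114,12],[-50,114,12.]])
    e.append((proj("wrist",W(p,P),T)-cor).ravel())
    return e
r=least_squares(lambda p:np.concatenate(parts(p)),[544,53,.39],loss="soft_l1",x_scale=[1,1,.01])
print(r.x);[print(np.round(e,2)) for e in parts(r.x)]
r2=least_squares(lambda p:np.concatenate(parts(p)[:2]),[544,53,.39],x_scale=[1,1,.01]);print("cups",r2.x)
r3=least_squares(lambda p:parts(p)[2],[544,53,.39],x_scale=[1,1,.01]);print("base",r3.x)
# roller in tool: length 151 at row 301, squeezed
c=camera_info("wrist")
w=monitor.state()["width"]; print(w)
K=c["K"];d=np.array([c["k1"],0,0,0,0.])
u=cv2.undistortPoints(np.array([[[163.,301]],[[478.,301]]]),K,d)[:,0]
for L in (150,151,153):
    Z=L/(u[1,0]-u[0,0]);P=np.c_[u*Z,[Z,Z]];m=P.mean(0);print(L,c["hand_eye"]@np.append(m,1))
E
python3 fit.py
```

```text
[5.42929768e+02 5.33282935e+01 3.86727504e-01]
[ 0.38  2.56 -0.62  1.66]
[-1.25  0.39 -1.03  1.53]
[-2.3  -1.41  1.71 -2.91 -0.47  1.07 -1.07  2.07]
cups [5.43029652e+02 5.37248516e+01 3.85561404e-01]
base [5.42724769e+02 5.27365597e+01 3.83626053e-01]
28.869318980908734
150 [ 0.6991593  -0.25954108 18.19146907  1.        ]
151 [ 0.16274362 -0.25841903 19.26387956  1.        ]
153 [-0.91008773 -0.25617492 21.40870054  1.        ]
```

The holder fit gives (543.0,53.4) with yaw 0.386. The cups-only and base-only fits agree to within 1 mm. The roller middle sits 19 mm below the TCP. Next I move over the holder.

Request:
drive_tool --motion '[[[0,0,0,0.015,-0.0005,0,1],[0,0,0,0.025,-0.0005,0,1],[0,0,0,0.025,-0.0005,0,1],[0,0,0,0.025,-0.0005,0,1],[0,0,0,0.0115,-0.0005,0,1],[0,0,0,0,0,0,1],[0,0,0,0,0,0,1],[0,0,0,0,0,0,1]]]'

```text
t: 8.95
eef_pos: [543.1, 53.1, 205.9]
tool_rot: [-3.141, 0.002, 0.39]
wrist_force: [-0.2, 1.4, -1.5]
width: 28.6
```

```bash
cat > chk.py <<'E'
from h import *
T=tool();s=monitor.state();print(T[:3,3],s["tool_rot"],s["t"],s["width"],s["wrist_force"])
H=np.eye(4);a=.3865;H[:2,:2]=[[np.cos(a),-np.sin(a)],[np.sin(a),np.cos(a)]];H[:2,3]=[543,53.4]
m=T@[.2,-.3,19.3,1];print("mid in holder",(np.linalg.inv(H)@m)[:3],"needs tool shift",np.linalg.inv(T)[:3,:3]@((H@[0,0,80,1])-m)[:3],"yaw err deg",np.degrees(s["tool_rot"][2]-a))
E
python3 chk.py; python3 - <<'E'
from h import *
np.save("T6.npy",tool());cv2.imwrite("pics/w6.png",capture("wrist")[:,:,::-1])
im=capture("scene")[:,:,::-1];cv2.imwrite("pics/s6.png",cv2.resize(im[100:270,200:380],None,fx=3.5,fy=3.5,interpolation=cv2.INTER_CUBIC))
E
```

```text
[543.07882719  53.08138332 205.85605618] [-3.14117040e+00  1.59446753e-03  3.89885566e-01] 8.95 28.57244330396055 [-0.17103377  1.37626146 -1.49537024]
mid in holder [ 1.21092731e-01 -1.61069108e-02  1.86555890e+02] needs tool shift [4.88624831e-02 2.84763203e-02 1.06555945e+02] yaw err deg 0.19397866018893956
```

View pics/w6.png

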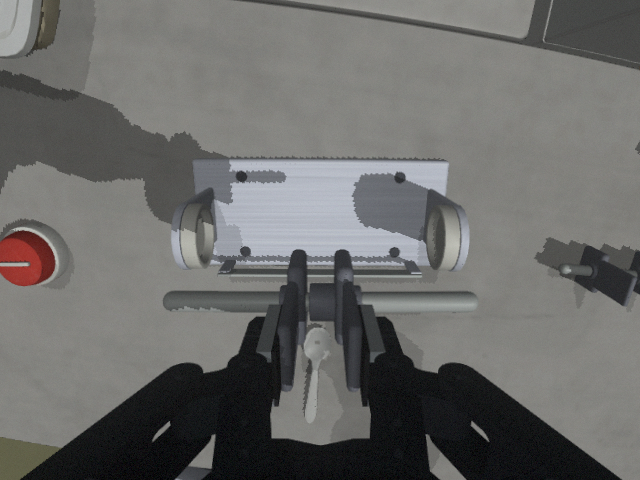

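View pics/s6.png

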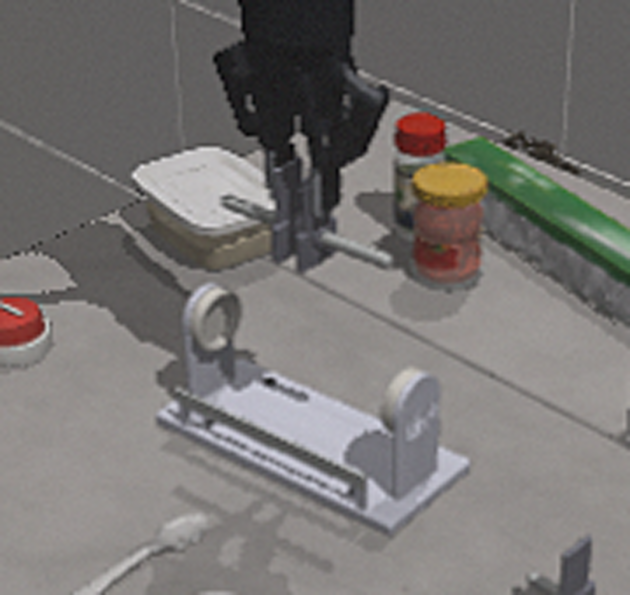

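The cups span columns 172–214 and 426–468, so they are symmetric about column 320. The roller is centred at 320.5. I'll descend to just above the cups.

Request:
drive_tool --motion '[[[0,0,0.2,0,0,0.01,1],[0,0,0,0,0,0.02,1],[0,0,0,0,0,0.02,1],[0,0,0,0,0,0.01,1],[0,0,0,0,0,0,1],[0,0,0,0,0,0,1]]]'

```text
t: 9.65
eef_pos: [544.3, 53.6, 146.4]
tool_rot: [3.142, -0.0, 0.387]
wrist_force: [1.2, 0.7, -2.6]
width: 28.9
```

```bash
python3 chk.py; python3 - <<'E'
from h import *
np.save("T7.npy",tool());cv2.imwrite("pics/w7.png",capture("wrist")[:,:,::-1])
E
```

```text
[544.3351508   53.59103367 146.41257129] [ 3.14152647e+00 -1.47567419e-04  3.87126158e-01] 9.65 28.899071042405705 [ 1.1972086   0.71495052 -2.56349033]
mid in holder [ 1.51133303e+00 -2.74920856e-02  1.27112581e+02] needs tool shift [-1.51826778e+00 -3.15563439e-02  4.71123557e+01] yaw err deg 0.035876210009612663
```

View pics/w7.png

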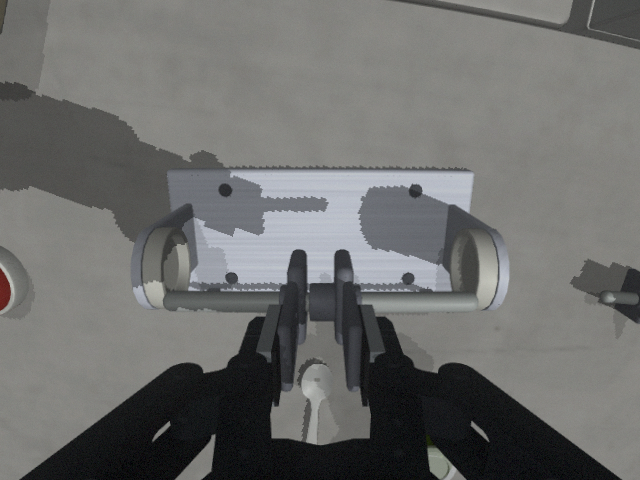

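Still centred: the cups' outer edges are at columns 132 and 509, with midpoint 320.5. I'll lower the roller between the cups.

Request:
drive_tool --motion '[[[0,0,0,-0.001,0,0.01,1],[0,0,0,0,0,0.012,1],[0,0,0,0,0,0.012,1],[0,0,0,0,0,0.01,1],[0,0,0,0,0,0.003,1],[0,0,0,0,0,0,1],[0,0,0,0,0,0,1]]]'

```text
t: 10.4
eef_pos: [543.6, 53.2, 99.3]
tool_rot: [3.141, -0.0, 0.387]
wrist_force: [0.1, -0.0, -1.1]
width: 28.7
```

```bash
python3 chk.py; python3 - <<'E'
from h import *
cv2.imwrite("pics/w8.png",capture("wrist")[:,:,::-1])
im=capture("scene")[:,:,::-1];cv2.imwrite("pics/s8.png",cv2.resize(im[130:260,220:360],None,fx=4.5,fy=4.5,interpolation=cv2.INTER_CUBIC))
E
```

```text
[543.57723306  53.23459576  99.3282798 ] [ 3.14147879e+00 -2.95464475e-04  3.87149955e-01] 10.4 28.659439551202503 [ 0.12869077 -0.00601134 -1.11477433]
mid in holder [ 6.77812833e-01 -7.28542677e-02  8.00283057e+01] needs tool shift [-0.67777367 -0.073298    0.0280971 ] yaw err deg 0.03723966710612801
```

View pics/w8.png

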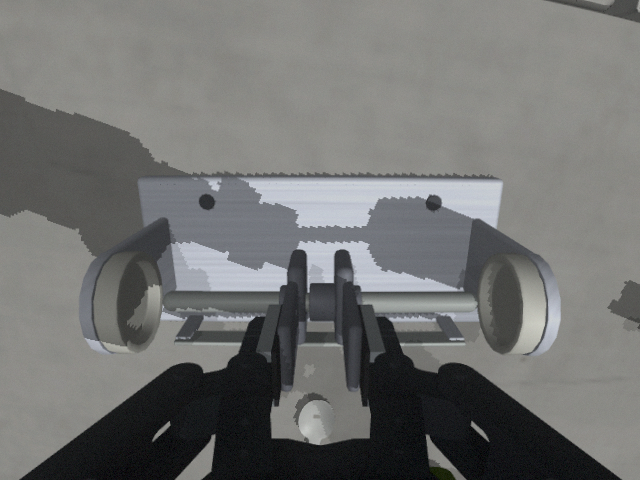

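View pics/s8.png

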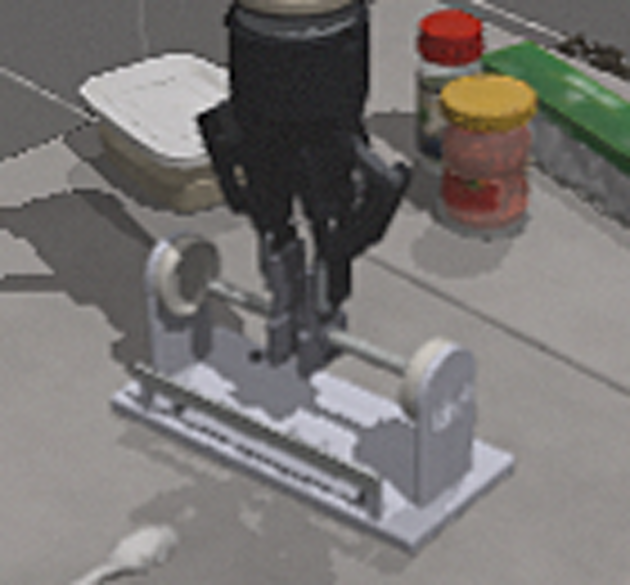

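The rod is at row 301 and both cups are centred near row 302, so the alignment is good. I'll open gradually to let it spring out.

Request:
drive_tool --motion '[[[0,0,0,0,0,0,0.25],[0,0,0,0,0,0.001,0.15],[0,0,0,0,0,0.001,0.0],[0,0,0,0,0,0.001,-0.15],[0,0,0,0,0,0,-0.25],[0,0,0,0,0,0,-0.35],[0,0,0,0,0,0,-0.35],[0,0,0,0,0,0,-0.35]]]'

```text
t: 11.3
eef_pos: [543.3, 53.2, 96.3]
tool_rot: [3.142, -0.0, 0.387]
wrist_force: [-1.4, -0.5, -1.5]
width: 57.7
```

```bash
python3 chk.py; python3 - <<'E'
from h import *
cv2.imwrite("pics/w9.png",capture("wrist")[:,:,::-1])
E
```

```text
[543.34399576  53.21586998  96.3188326 ] [ 3.14155135e+00 -9.00295380e-05  3.87187640e-01] 11.3 57.70730518611384 [-1.36145243 -0.53135379 -1.49993955]
mid in holder [ 4.50744756e-01 -8.74895880e-04  7.70188383e+01] needs tool shift [-4.50475654e-01 -1.06170078e-03 -2.98120231e+00] yaw err deg 0.03939886947277454
```

View pics/w9.png

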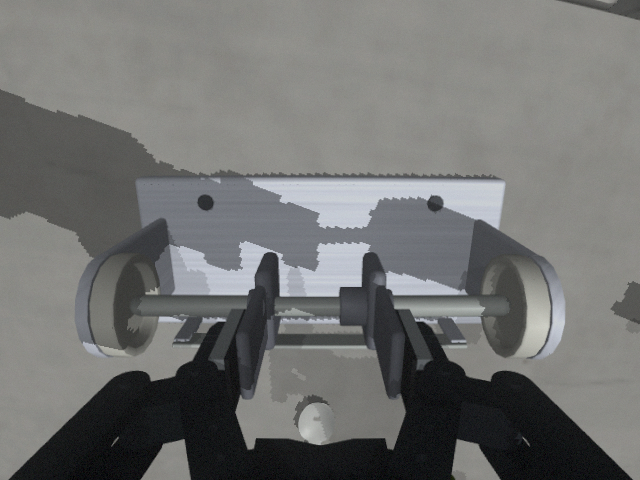

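Both tips are inside the cups, at about (135,305) and (508,305). Opening fully.

Request:
drive_tool --motion '[[[0,0,0,0,0,0,-0.45],[0,0,0,0,0,0,-0.55],[0,0,0,0,0,0,-0.7],[0,0,0,0,0,0,-1],[0,0,0,0,0,0,-1],[0,0,0,0,0,0,-1],[0,0,0,0,0,0,-1]]]'

```text
t: 12.05
eef_pos: [543.3, 53.2, 96.3]
tool_rot: [3.142, -0.0, 0.387]
wrist_force: [-1.0, 0.2, 0.3]
width: 85.5
```

```bash
python3 chk.py; python3 - <<'E'
from h import *
cv2.imwrite("pics/w10.png",capture("wrist")[:,:,::-1])
E
```

```text
[543.33176196  53.19967539  96.34020944] [ 3.14154134e+00 -1.17585212e-04  3.87156344e-01] 12.05 85.54548629307195 [-1.02921188  0.24208422  0.34734186]
mid in holder [ 4.33850178e-01 -1.14625298e-02  7.70402177e+01] needs tool shift [-0.43349453 -0.01159539 -2.95983387] yaw err deg 0.03760571600035941
```

View pics/w10.png

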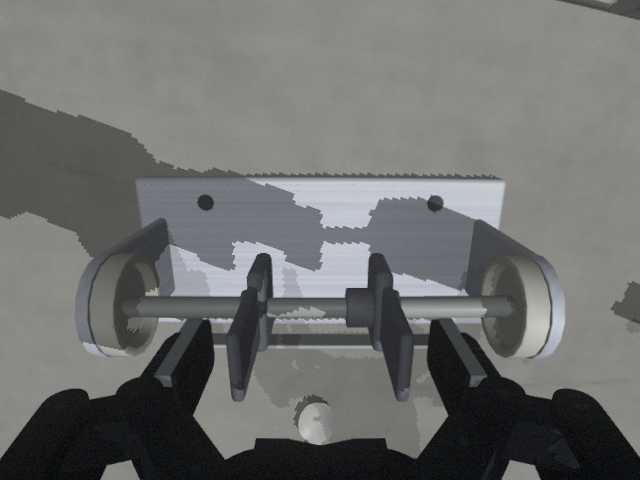

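The roller is held by its own spring and the fingers are clear of the tabs. I'll retract upward.

Request:
drive_tool --motion '[[[0,0,0,0,0,-0.01,-1],[0,0,0,0,0,-0.02,-1],[0,0,0,0,0,-0.03,-1],[0,0,0,0,0,-0.03,-1],[0,0,0,0,0,-0.03,-1],[0,0,0,0,0,-0.03,-1],[0,0,0,0,0,0,-1],[0,0,0,0,0,0,-1]]]'

```text
t: 12.9
eef_pos: [543.8, 53.2, 247.7]
tool_rot: [3.141, -0.002, 0.387]
wrist_force: [0.4, -0.1, -0.3]
width: 85.9
```

```bash
python3 chk.py; python3 - <<'E'
from h import *
np.save("T11.npy",tool())
w=capture("wrist")[:,:,::-1];cv2.imwrite("pics/w11.png",cv2.resize(w[150:350,140:500],None,fx=2.2,fy=2.2))
im=capture("scene")[:,:,::-1];cv2.imwrite("pics/s11.png",cv2.resize(im[160:310,230:410],None,fx=3.9,fy=3.9,interpolation=cv2.INTER_CUBIC))
E
```

```text
[543.8035434   53.23959105 247.66596867] [ 3.14064689e+00 -2.36800558e-03  3.87207540e-01] 12.9 85.88702696819868 [ 0.41069955 -0.08860993 -0.28799185]
mid in holder [ 9.29306428e-01 -1.69550543e-01  2.28366221e+02] needs tool shift [ -1.28051534  -0.31052409 148.36337767] yaw err deg 0.0405390840482003
```

View pics/w11.png

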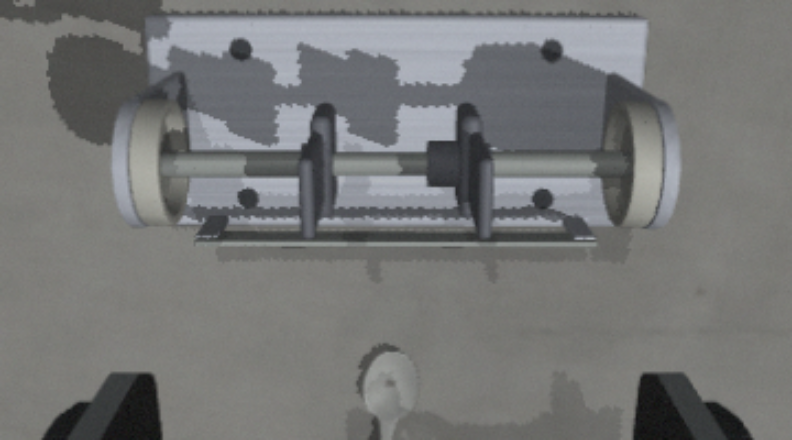

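View pics/s11.png

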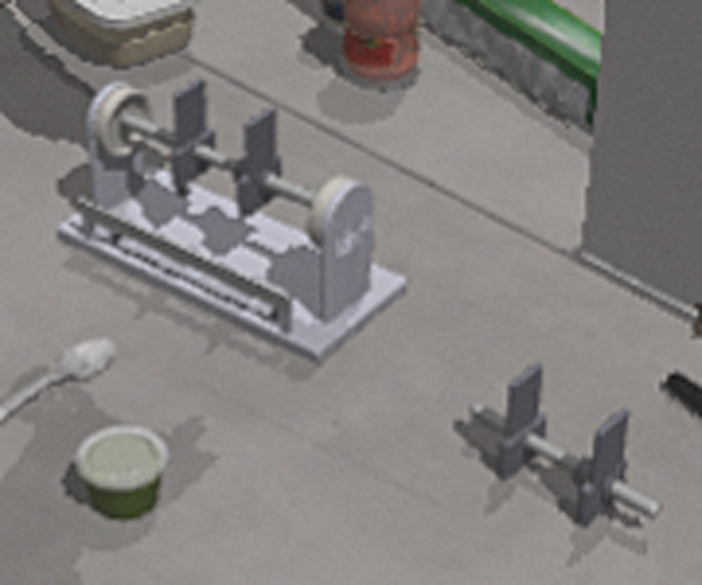

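```bash
python3 - <<'E'
from h import *
from workcell import job
T=np.load("T11.npy");a=.3865
for u in((163,163),(629,163)):
    X=onz("wrist",(u[0]/2.2+140,u[1]/2.2+150),80,T)-[543,53.4,0]
    print("tip in holder",X[0]*np.cos(a)+X[1]*np.sin(a),-X[0]*np.sin(a)+X[1]*np.cos(a))
job.hand_in()
E
```

```text
tip in holder -0.23739164637738597 89.97184185558616
tip in holder -0.16202585637957867 -90.12776238553917
the job is handed in; nothing more can be done
```

The longer roller is back in the holder, held by its own spring with one tip in each cup, and the job is handed in. No verdict was reported.

I gripped it across the thumb tabs, squeezed it to about 29 mm over the tabs, carried it over the holder and lowered it centred between the cups. Then I opened the gripper in steps and backed off upward. The clock read 12.9 s at the last reading, well under the 38 s limit.

**Last checks:**
- **Tips:** in the last wrist picture they measure at y ≈ +90.0 and −90.1 mm, about 5 mm past each mouth where 3 mm is needed, and x ≈ 0. That assumes a rod height of 80 mm. The rod sits between the rims in both the wrist and scene pictures.
- **Roller at rest:** I did not measure its speed, but it looked settled in the pictures after release.
- **Gripper:** fully open, about 150 mm above the release height, with no contact force.
- **Shorter roller:** never approached, and it is still lying in its place.

**Unexpected:** while squeezing, the pads pulled down on the tabs. This gave about 20 N of upward force and raised the tool about 4 mm, and it went away on lifting. The base corners in the holder fit were off by up to 3 pixels, but the cups-only and base-only fits agreed within about 1 mm.

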